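# Find the high spot of a band-saw wheel's tyre with a dial indicator

## Robot

A 7-joint arm with a two-finger parallel gripper is mounted at the origin on the work surface. World frame = base frame: x ahead of the robot, y to its left, z up, the work surface at z = 0. Lengths are in m, angles in degrees, forces in N, time in s.
With the tool pointing down it reaches from about 0.4 to 0.9 m from the base axis. Payload 5.5 kg.
Tool frame: the origin (TCP) lies at the very end of the fingers, on their centre line; the grasp point (between the pads) lies 19 mm behind it; z points along the fingers, y is the line along which they close (so a half turn about z gives the same grasp; the last joint's range is limited). The gripper opens to 92 mm and grips with 3 to 60 N. Pads are 19 mm wide; open, the fingers measure 130 mm over their backs; the gripper's body (75 mm by 190 mm) begins 47 mm behind the grasp point.
Start: joints at [15.08, 28.699, -24.465, 88.831, 12.651, 65.22, -12.049], TCP at [0.65, 0, 0.227] pointing down, gripper open.
Joint ranges: [-164.97, 164.97], [-17.58, 116.51], [-87.97, 89.64], [11.32, 138.91], [-80.73, 260.73], [10.89, 115.49], [-147.41, 147.41]. Speed limits (degrees/s): [147.25, 147.25, 180, 180, 180, 180, 180].

## Interface

Orientations are given as a 3x3 rotation matrix whose columns are the frame's x, y, z axes.
In Python, from bench import manip gives the robot as it stands. The module is installed in compiled form; this text tells all that it offers. Calls block until the motion is done:
- manip.goto(position, orientation): joint-space move of the TCP to a pose.
- manip.move_straight(position, vel=0.15, orientation=None, contact_N=None): straight line of the TCP; orientation=None keeps the orientation; vel is the mean speed in m/s. With contact_N (N) it stops when the force on the tool has changed by that much, and returns True; else False.
- manip.movej(angles): joint-space move.
- manip.command_gripper(opening, newtons=None): finger opening in m; newtons is the grip in N (None keeps the last); returns when the fingers have stopped.
- manip.dwell(seconds).
- manip.inverse_kinematics(position, orientation): joint angles nearest the present ones, or None.
- manip.camera(name): name is "scene" or "side" or "wrist"; returns a dict with "color" (480x640x3 uint8, blue, green, red), "fovy" (degrees; the focal length in pixels is half the picture's height over the tangent of half this angle, whatever the lens; pixels are square), "cx", "cy" (the principal point, pixels), "extrinsics" (4x4, takes a point from world to camera coordinates). Camera axes: x right, y down, z forward; pixel columns grow to the right and rows downward; lengths in m; the calibration is good to about 2 mm. A picture is of the moment at which its call begins. There is no depth.
A pose or a line that the arm cannot do raises manip.Unreachable and nothing moves.
- manip.hand_in(): hands the job in; it is judged then, once.
Readings, each from a call of its own:
- manip.get_time(): time.
- manip.get_joint_positions(): joint angles.
- manip.get_qvel(): joint speeds.
- manip.get_tau(): joint torques, N m.
- manip.get_tcp_pos(): TCP position.
- manip.get_ee_rot(): TCP orientation.
- manip.get_force(): force on the tool from outside, world axes, zero at the start.
- manip.get_torque(): the same for the moment, N m.
- manip.get_width(): finger opening in m.
- manip.get_gripper_force(): force on a finger pad.
Only numpy, scipy, OpenCV 4.12 (cv2) and the standard library are available. Lean on these libraries where they do the work, as an engineer would, in place of code of your own. Each camera call takes 0.05 s, during which the arm holds its last target. There are 200 camera calls.

## Task

Find the high spot of this band-saw wheel's tyre: bring the dial indicator up with its plunger pointing at the axle, press the plunger on the tyre until the needle has gone round about half a turn, and let go. Then push the wheel round gently by its spokes, one whole turn in one direction, watching the needle, and bring the highest spot of the whole tyre to rest right under the plunger, still pressed on it. Never run the plunger up to its inner stop, force the wheel or tip the indicator, and leave the other things on the bench where they are.

Things in the scene. Friction and masses are not known exactly. Their poses are not given: they have to be found in the camera images.
- stand: Grey bracket screwed to the bench (foot 110 x 90 x 8 mm, boss 60 mm across) with an upright stub axle; it carries a band-saw wheel that lies flat and turns on the axle. Origin on the axis at bench level. Round the cast aluminium rim (inner radius 94 mm, 46 to 64 mm above the bench) a rubber tyre 17 mm wide is glued, outer radius 110 mm where round, its middle 55 mm above the bench.
- axle (a point): top end of the axle on the wheel's axis, 87 mm above the bench. Hub 40 mm across. The tyre bulges outward in more than one place by up to 4 mm, each bulge spread over some 60 degrees and highest at its middle; one is the highest. It was glued on anyhow: where the bulges lie has nothing to do with the spokes.
- spoke (a point): point on the wheel, on the centre line of one spoke's top face, 60 mm from the axis, 62 mm above the bench; goes round with the wheel. Four straight spokes 90 degrees apart run from hub to rim, each 14 mm wide, 48 to 62 mm above the bench; the openings between them go right through to the bench and foot, and fingers can reach in from above to push a spoke.
- wheel (a joint): angle of the wheel (0.67 kg with its tyre) on its axle in rad, counted on beyond a full turn, growing anticlockwise seen from above; at the start within 0.35 of 0. The wheel turns against a drag of about 0.15 N m and stays where it is left; struck fast it gives the fingers a hard knock.
- indicator: Dial indicator on a heavy iron foot, 0.95 kg in all, loose on the bench. Origin under the foot's middle, x along the plunger to its tip, z up. Foot 100 (x) x 60 x 18 mm high. Upright column to grip across its 28 mm (y): 30 mm along x, centred at x = -30 mm, top 90 mm above the bench. Dial 57 mm across, face up, centre x = 20 mm, top 71 mm up. Plunger 55 mm up, its free end at x = 105 mm.
- tip (a point): centre of the small roller (radius 5 mm) at the plunger's end, which rolls along the tyre; 100 mm ahead of the indicator's origin when free, 55 mm above the bench; moves in with the plunger
- needle (a joint): needle angle in rad, clockwise from above; 0 with the plunger free, when the needle points to the thick zero mark on the column's side. 10 mm of plunger travel is one turn (6.28 rad); the inner stop is at 12 mm (7.54 rad). The plunger pushes back with 0.5 N free to 1.3 N fully in; the foot's friction on the bench holds against that.
- wrench: open-ended wrench lying on the bench, 170 mm long; leave alone
- clamp: blue-jawed bar clamp lying flat on the bench, 300 mm long; leave alone
- grease: tin, 72 mm across and 62 mm high, standing on the bench; leave alone
- bearing: spare ball bearing, 42 mm across and 12 mm high, lying on the bench; leave alone
Mind the look-alikes: they are no part of the job. Leave any purple or red look-alike of the indicator alone.

How it is judged (in metres and radians):
On the way, in this order (a step that is already met when the one before it is completed fails the run):
1. the indicator stands released and upright, its plunger pointing at the axle to within 12 mm and pressed on the tyre so that the needle has gone 0.36 to 0.64 of a turn (value of joint needle between 2.25 and 4.03 rad and contact force between indicator and stand above 0.3 N and contact force between the fingers and indicator below 0.05 N and y of axle in the frame of indicator between -0.012 and 0.012 m and angle between indicator's own z axis and vertical below 0.05 rad), for 0.2 s.
2. the wheel has been turned through about one whole turn in one direction (more than 5.9 rad either way) with the plunger on the tyre ((value of joint wheel above 5.9 rad or value of joint wheel below -5.9 rad) and contact force between indicator and stand above 0.2 N), for 0.05 s.
At the end, for the whole second after the job is handed in: wheel still, the crest of the highest bulge under the plunger (roller within 0.7 mm of the tyre's greatest radius: about 10 degrees either way); plunger pressed on the tyre, more than 0.1 turn and short of its stop, pointing at the axle to 20 mm; indicator upright and at rest; nothing held (horizontal distance between tip and axle between 0.1179 and 0.1205 m and contact force between indicator and stand above 0.3 N and value of joint needle between 0.6 and 7.3 rad and velocity of joint wheel between -0.05 and 0.05 rad/s and angle between indicator's own z axis and vertical below 0.05 rad and linear speed of indicator below 0.01 m/s and y of axle in the frame of indicator between -0.02 and 0.02 m); the robot touches nothing.
It fails at once if the plunger was run up against its inner stop, or the indicator was pressed on the wheel with more than 8 N (value of joint needle above 7.3 rad or contact force between indicator and stand above 8 N).
It fails at once if the wheel was forced: the fingers pressed on it with more than 20 N (contact force between the fingers and stand above 20 N).
It fails at once if the indicator was tipped (angle between indicator's own z axis and vertical above 0.3 rad).
It fails at once if a bystander was moved by more than 30 mm (distance of any of wrench, clamp, grease, bearing from where it was at the start of the episode above 0.03 m).
It also fails if it takes over 72 s, if anything falls off the work surface, if the arm or the gripper's body presses on something with over 40 N, if the wrist force passes 120 N, or if a joint passes its speed limit or range.

## Working session

There is one attempt and no reset: what is moved stays moved. The work goes in short steps, each a Python script; the robot and the scene stay as the last script left them, time stands still between calls to the robot, and variables do not carry over. Pictures are saved under pics/ and viewed, at most 11 in all, crops included, and the job is handed in when it is done.

```bash
mkdir -p pics; cat > h.py <<'E'
import numpy as np, cv2
from bench import manip
def cam(n):
    d=manip.camera(n); return d
def K(d):
    f=240/np.tan(np.radians(d["fovy"])/2); return f
def unproj(d,u,v,z):
    f=K(d); E=np.array(d["extrinsics"]); R,t=E[:3,:3],E[:3,3]
    c=-R.T@t; r=R.T@np.array([(u-d["cx"])/f,(v-d["cy"])/f,1]); return c+r*(z-c[2])/r[2]
def proj(d,p):
    f=K(d); E=np.array(d["extrinsics"]); q=E[:3,:3]@np.array(p)+E[:3,3]
    return np.array([f*q[0]/q[2]+d["cx"],f*q[1]/q[2]+d["cy"]])
E
python3 - <<'E'
from h import *
import pickle
for n in ["scene","side","wrist"]:
    d=cam(n); cv2.imwrite(f"pics/{n}0.png",d["color"]); pickle.dump(d,open(n+"0.pkl","wb"))
    E=np.array(d["extrinsics"]); print(n,d["fovy"],d["cx"],d["cy"],(-E[:3,:3].T@E[:3,3]).round(3),E[2,:3].round(2))
print(manip.get_time(),manip.get_ee_rot())
E
```

```text
scene 49.30984225454331 315.83034475204374 235.72896747217672 [1.152 0.074 1.105] [-0.52 -0.02 -0.85]
side 55.167910463183816 318.54644029440703 241.63444153383608 [0.058 0.631 0.624] [ 0.5  -0.64 -0.59]
wrist 69.99176845547528 321.5913892640894 241.41481191273695 [0.651 0.069 0.385] [-0.   -0.26 -0.97]
0.15 [[-6.17110696e-05  9.99998779e-01 -1.56134754e-03]
 [ 9.99999996e-01  6.17994012e-05  5.65257525e-05]
 [ 5.66221738e-05 -1.56134405e-03 -9.99998779e-01]]
```

View pics/scene0.png

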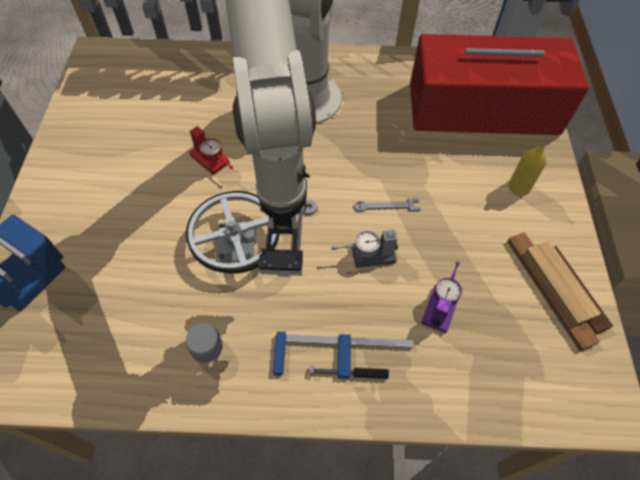

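View pics/side0.png

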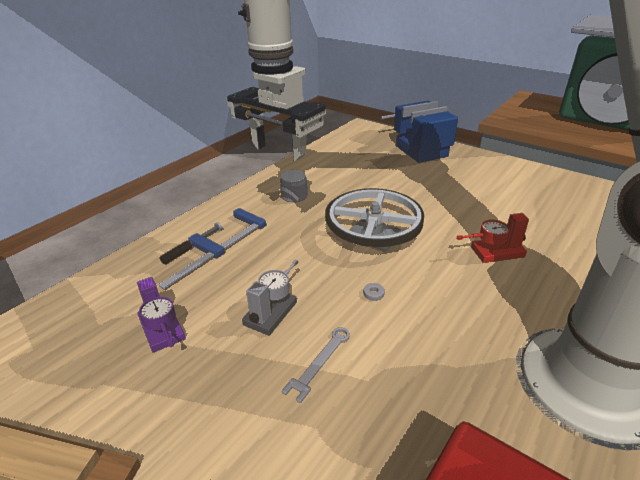

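Scene picture: the candidates are the grey indicator (372,248), a red look-alike (210,152) and a purple look-alike (443,303). I choose the grey one. The wheel hub is near (233,231), and the bearing, wrench, clamp and grease tin are all visible. The side picture shows the grey indicator at (270,297) and the wheel at (375,215). Next, close crops.

```bash
python3 - <<'E'
from h import *
a=cv2.imread("pics/scene0.png")[180:290,180:410]; b=cv2.imread("pics/side0.png")[170:340,230:440]
cv2.imwrite("pics/c1.png",cv2.resize(a,None,fx=3.4,fy=3.4,interpolation=cv2.INTER_CUBIC))
cv2.imwrite("pics/c2.png",cv2.resize(b,None,fx=3.5,fy=3.5,interpolation=cv2.INTER_CUBIC))
E
```

```text
(no output)
```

View pics/c1.png

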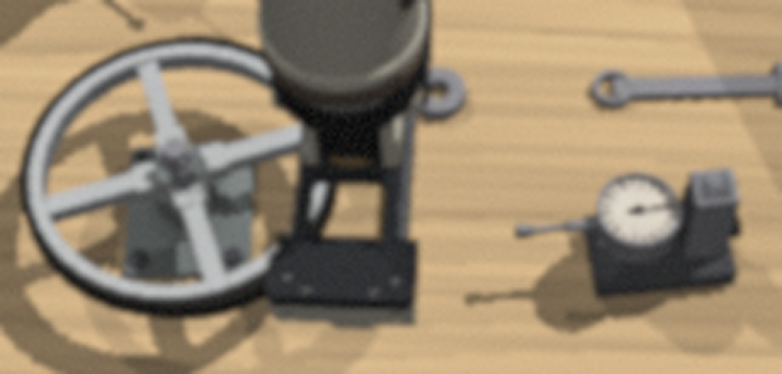

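View pics/c2.png

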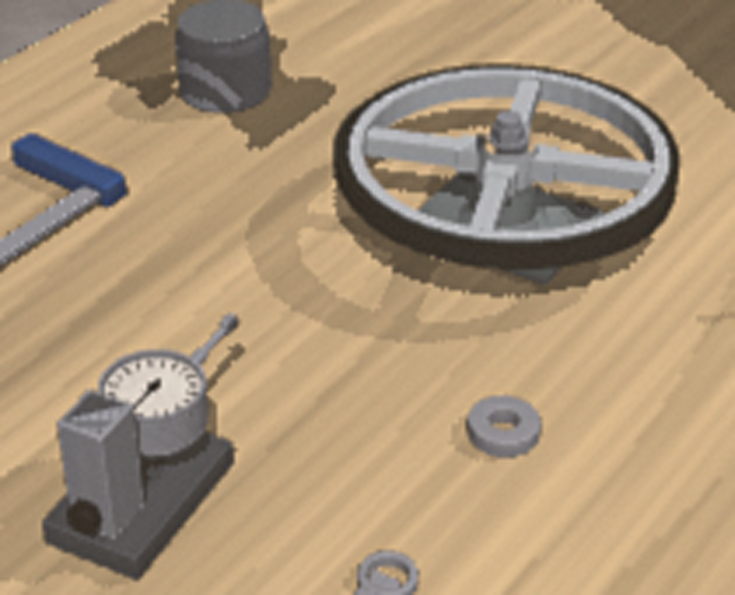

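c1: axle top (183,148), roller (522,231), dial (638,210) and column top (715,188). c2: axle top (509,118), roller (229,323), dial (154,384) and column top (98,410). The column is plain grey, so this is the real indicator.

```bash
python3 - <<'E'
from h import *
import pickle
s=pickle.load(open("scene0.pkl","rb")); d=pickle.load(open("side0.pkl","rb"))
S=lambda u,v:(180+u/3.4,180+v/3.4); D=lambda u,v:(230+u/3.5,170+v/3.5)
P={}
for n,a,b,z in [("axle",(183,146),(509,116),.087),("tip",(522,231),(229,323),.055),("col",(715,188),(98,410),.09),("dial",(638,210),(154,384),.071)]:
    p=unproj(s,*S(*a),z);q=unproj(d,*D(*b),z);P[n]=(p+q)/2;print(n,p.round(4),q.round(4))
for a in [(150,65),(215,280),(45,205),(300,135)]:
    p=unproj(s,*S(*a),.062)-P["axle"]; print(np.degrees(np.arctan2(p[1],p[0])).round(1),np.hypot(*p[:2]).round(4))
for n,u,v in [("bearing",505,425),("wrenchring",388,575)]: print(n,unproj(d,*D(u,v),.006).round(3))
print("grease",unproj(s,205,330,.062).round(3),"clamp",[unproj(s,*a,.02).round(3) for a in [(280,333),(279,372),(412,344)]])
print(np.linalg.norm((P["tip"]-P["col"])[:2]),np.linalg.norm((P["dial"]-P["col"])[:2]))
# ellipse-fit: outer tyre circle check in side
for t in range(0,360,90):
    r=np.radians(t); print(t,[ ((proj(d,P["axle"]*[1,1,0]+[.1*np.cos(r),.1*np.sin(r),.064])-[230,170])*3.5).round(0)])
E
```

```text
axle [ 0.5027 -0.1382  0.087 ] [ 0.4996 -0.1421  0.087 ]
tip [0.5415 0.0946 0.055 ] [0.5368 0.0965 0.055 ]
col [0.5231 0.2225 0.09  ] [0.5162 0.2215 0.09  ]
dial [0.5311 0.1725 0.071 ] [0.5226 0.1745 0.071 ]
-156.8 0.0896
18.8 0.0958
-67.8 0.099
109.1 0.082
bearing [0.391 0.031 0.006]
wrenchring [0.38  0.162 0.006]
grease [ 0.756 -0.172  0.062] clamp [array([ 0.741, -0.017,  0.02 ]), array([ 0.827, -0.012,  0.02 ]), array([0.754, 0.27 , 0.02 ])]
0.1279030676664843 0.04902452301786447
0 [array([377., 101.])]
90 [array([417., 219.])]
180 [array([642., 197.])]
270 [array([580.,  83.])]
```

```bash
python3 - <<'E'
from h import *
import pickle
R=np.array([[0,1,0],[1,0,0],[0,0,-1.]])
manip.goto([0.52,0.03,0.32],R)
d=cam("wrist"); pickle.dump(d,open("wrist1.pkl","wb")); cv2.imwrite("pics/wrist1.png",d["color"])
d=cam("scene"); pickle.dump(d,open("scene1.pkl","wb")); cv2.imwrite("pics/scene1.png",d["color"])
print(manip.get_time())
E
```

```text
0.9417
```

View pics/wrist1.png

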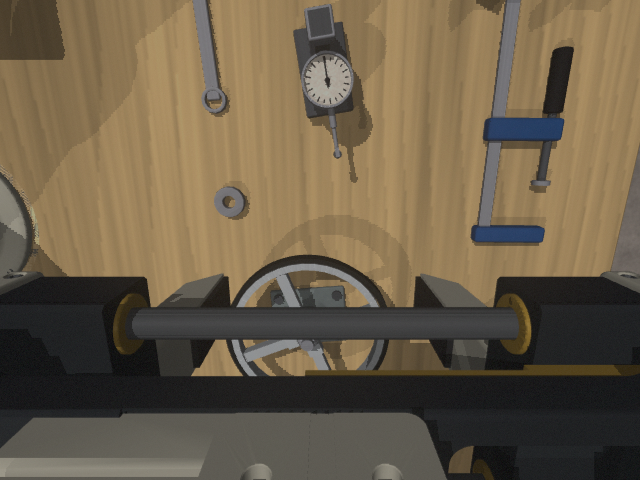

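Wrist picture: indicator column top at (319,22), dial (327,80), roller (337,154). The wheel's tyre spans x 228–389 with its top at (308,255), and the hub is at about (309,343).

```bash
python3 - <<'E'
from h import *
import pickle
d=pickle.load(open("wrist1.pkl","rb"))
for n,u,v,z in [("col",319.3,22.5,.09),("dial",327.5,80,.071),("tip",337.5,154.5,.055),("axle",309,343,.087),("tyL",228,328,.0635),("tyR",389,328,.0635),("tyT",308,255,.0635)]:
    print(n,unproj(d,u,v,z).round(4))
for t in range(0,360,60):
    r=np.radians(t); print(t,proj(d,[.5011+.11*np.cos(r),-.14+.11*np.sin(r),.0635]).round(0))
E
```

```text
col [0.5195 0.2215 0.09  ]
dial [0.5282 0.1719 0.071 ]
tip [0.5407 0.0927 0.055 ]
axle [ 0.5051 -0.1418  0.087 ]
tyL [ 0.3954 -0.1334  0.0635]
tyR [ 0.612  -0.1336  0.0635]
tyT [ 0.5042 -0.0307  0.0635]
0 [388. 332.]
60 [349. 265.]
120 [263. 266.]
180 [225. 332.]
240 [269. 392.]
300 [346. 392.]
```

```bash
cat >> h.py <<'E'
def rot(yaw):
    c,s=np.cos(yaw),np.sin(yaw); return np.array([[-c,-s,0],[-s,c,0],[0,0,-1.]])
def needle(d,col,yaw,rr=(.007,.019)):
    """needle angle in deg, clockwise from the column side; col = column centre xy"""
    g=d["color"].min(axis=2).astype(np.float32)
    x=np.array([np.cos(yaw),np.sin(yaw)]); c=np.array(col[:2])+.05*x
    def prof(c):
        a=np.radians(np.arange(0,360,2)); r=np.linspace(*rr,9)
        th=yaw+np.pi-a
        pts=np.array([[proj(d,[c[0]+q*np.cos(t),c[1]+q*np.sin(t),.071]) for q in r] for t in th],np.float32)
        return cv2.remap(g,pts[...,0],pts[...,1],cv2.INTER_LINEAR)
    # refine the centre on the bright disc
    u,v=proj(d,[*c,.071]); ui,vi=int(u),int(v); w=22
    m=(d["color"][vi-w:vi+w,ui-w:ui+w].min(axis=2)>135).astype(np.uint8)
    m=cv2.morphologyEx(m,cv2.MORPH_CLOSE,np.ones((5,5),np.uint8))
    n,l,st,ce=cv2.connectedComponentsWithStats(m)
    sc=[st[i,4]-20*np.hypot(*(ce[i]-w)) for i in range(1,n)]
    off=np.zeros(2)
    if sc:
        i=1+int(np.argmax(sc)); h=cv2.convexHull(np.argwhere(l==i)[:,::-1].astype(np.float32))
        mo=cv2.moments(h); off=np.array([mo["m10"]/mo["m00"]+ui-w,mo["m01"]/mo["m00"]+vi-w])-[u,v]
    c2=unproj(d,*(np.array([u,v])+off),.071)[:2]
    p=prof(c2).mean(axis=1); p=cv2.GaussianBlur(np.r_[p,p,p][None],(7,1),1.5)[0][180:360]
    wts=np.clip(np.median(p)-p-0.4*(np.median(p)-p.min()),0,None); k=int(p.argmin())
    idx=np.arange(-8,9); ww=wts[(k+idx)%180]
    return (2*(k+(ww*idx).sum()/ww.sum()))%360, float(np.median(p)-p.min()), off.round(1)
E
python3 - <<'E'
from h import *
import pickle
for n in ["scene0","scene1","side0","wrist1"]:
    d=pickle.load(open(n+".pkl","rb")); print(n,needle(d,[.5195,.2215],np.radians(-80.7)))
y=np.radians(-80.7)
manip.command_gripper(.07)
manip.goto([.5195,.2215,.15],rot(y))
manip.move_straight([.5195,.2215,.060],vel=.12)
manip.command_gripper(0.0,40)
print(manip.get_width(),manip.get_force().round(2),manip.get_time(),manip.get_tcp_pos())
manip.move_straight([.503,.135,.060],vel=.07,orientation=rot(np.radians(-90)))
print(manip.get_force().round(2),manip.get_tcp_pos(),manip.get_time())
for n in ["scene","side"]:
    d=cam(n); pickle.dump(d,open(n+"2.pkl","wb")); cv2.imwrite(f"pics/{n}2.png",d["color"]); print(needle(d,[.503,.135],-np.pi/2))
a=cv2.imread("pics/scene2.png")[170:300,180:400];b=cv2.imread("pics/side2.png")[150:320,220:440]
a=cv2.resize(a,(508,300),interpolation=cv2.INTER_CUBIC);b=cv2.resize(b,(388,300),interpolation=cv2.INTER_CUBIC)
o=np.zeros((600,508,3),np.uint8);o[:300]=a;o[300:,:388]=b;cv2.imwrite("pics/m2.png",o)
E
```

```text
scene0 (np.float64(22.21379791627059), 20.407745361328125, array([-0.9, -9. ]))
scene1 (np.float64(6.533926910181085), 38.2005615234375, array([-0.7,  0.3]))
side0 (np.float64(319.3072059930246), 45.38733673095703, array([-0.8, -2.1]))
wrist1 (np.float64(359.7706184011597), 71.34635925292969, array([-0.1,  0. ]))
0.027848580194868945 [-1.37 -1.03  2.11] 4.175 [0.51930744 0.22144117 0.06000384]
[-0.89 -0.64 -0.38] [0.50299031 0.13441507 0.05998428] 5.5833
(np.float64(200.72343745828317), 22.822975158691406, array([ -8.7, -16. ]))Traceback (most recent call last):
  File "<stdin>", line 14, in <module>
  File "h.py", line 33, in needle
    mo=cv2.moments(h); off=np.array([mo["m10"]/mo["m00"]+ui-w,mo["m01"]/mo["m00"]+vi-w])-[u,v]
                                     ~~~~~~~~~^~~~~~~~~~
ZeroDivisionError: float division by zero
```

```bash
python3 - <<'E'
from h import *
import pickle
o=np.zeros((600,800,3),np.uint8)
d=cam("wrist"); pickle.dump(d,open("wrist2.pkl","wb"))
o[:300,:400]=cv2.resize(d["color"],(400,300),interpolation=cv2.INTER_AREA)
for n,c,p in [("scene",(150,170,220,165),(0,400)),("side",(200,140,240,180),(300,0))]:
    d=cam(n); pickle.dump(d,open(n+"2.pkl","wb")); u,v,w,h=c
    o[p[0]:p[0]+300,p[1]:p[1]+400]=cv2.resize(d["color"][v:v+h,u:u+w],(400,300),interpolation=cv2.INTER_CUBIC)
cv2.imwrite("pics/m2.png",o)
E
```

```text
(no output)
```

View pics/m2.png

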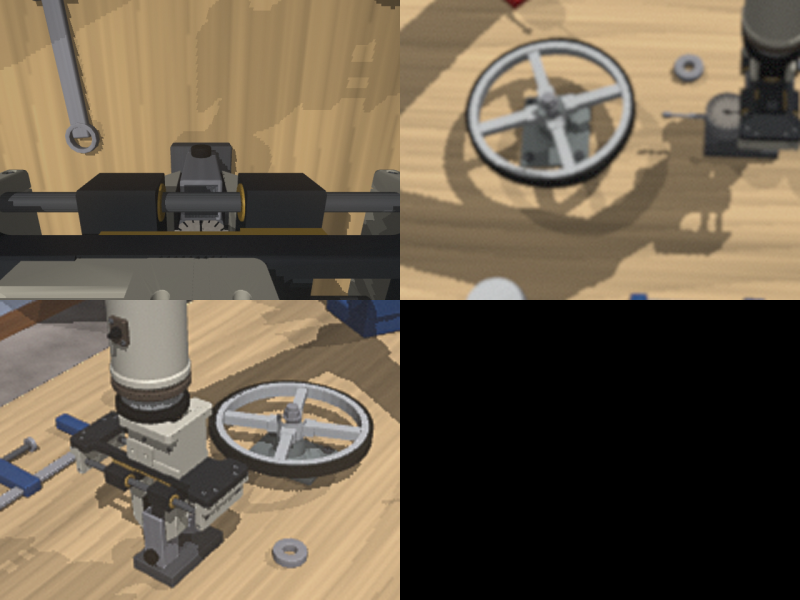

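The composite shows the indicator gripped and upright at the column, roller about 20 mm short of the tyre; the hand shades the dial. I'll press by dead reckoning, release, and read it.

```bash
python3 - <<'E'
from h import *
import pickle
f0=manip.get_force()
for y in (.110,.100):
    manip.move_straight([.503,y,.060],vel=.04); print(manip.get_tcp_pos().round(4),(manip.get_force()-f0).round(2))
manip.command_gripper(.06)
manip.move_straight([.503,.1,.13],vel=.15)
manip.goto([.503,-.04,.24],rot(-np.pi/2))
print(manip.get_time())
o=np.zeros((600,800,3),np.uint8)
for n,p in [("wrist",(0,0)),("scene",(0,400)),("side",(300,0))]:
    d=cam(n); pickle.dump(d,open(n+"3.pkl","wb")); cv2.imwrite(f"pics/{n}3.png",d["color"])
    u,v=proj(d,[.503,.05,.071]).astype(int); w=(100 if n=="wrist" else 50); h=w*3//4
    u=np.clip(u,w,640-w);v=np.clip(v,h,480-h)
    o[p[0]:p[0]+300,p[1]:p[1]+400]=cv2.resize(d["color"][v-h:v+h,u-w:u+w],(400,300),interpolation=cv2.INTER_CUBIC); print(n,u,v,w)
cv2.imwrite("pics/m3.png",o)
E
```

```text
[0.5029 0.1097 0.06  ] [-1.69  3.51 -0.43]
[0.503  0.0995 0.06  ] [-2.57  2.94 -0.79]
9.0917
wrist 322 127 100
scene 315 229 50
side 322 250 50
```

View pics/m3.png

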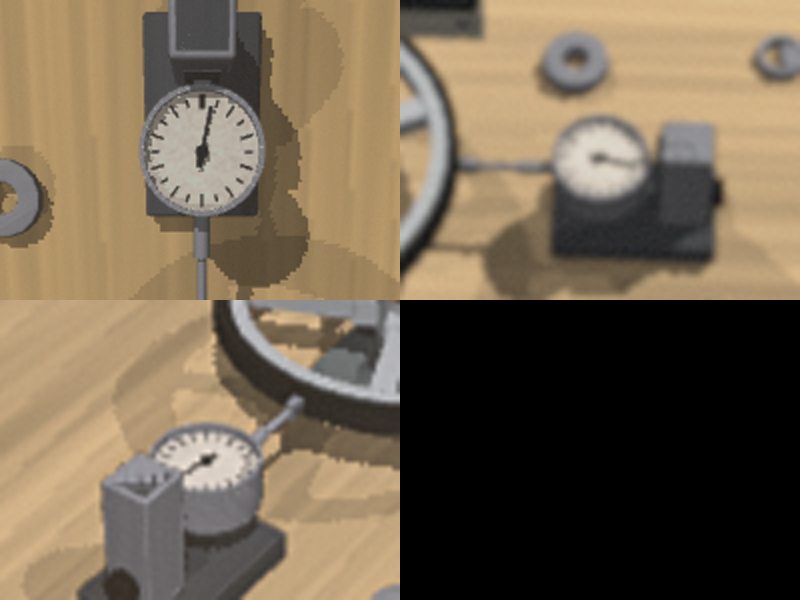

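Needle stands at only ~10° (0.3 mm) with the roller just touching; the alignment is good. It needs about 4.7 mm more.

```bash
python3 - <<'E'
from h import *
import pickle
manip.goto([.503,.1,.13],rot(-np.pi/2))
manip.move_straight([.503,.1,.060],vel=.12)
manip.command_gripper(0.0,40)
manip.move_straight([.503,.0952,.060],vel=.03); print(manip.get_tcp_pos().round(4))
manip.command_gripper(.06)
manip.move_straight([.503,.095,.13],vel=.15)
manip.goto([.503,-.04,.24],rot(-np.pi/2))
print(manip.get_time())
o=np.zeros((600,800,3),np.uint8)
for n,p in [("wrist",(0,0)),("scene",(0,400)),("side",(300,0))]:
    d=cam(n); pickle.dump(d,open(n+"4.pkl","wb"))
    u,v=proj(d,[.503,.045,.071]).astype(int); w=(100 if n=="wrist" else 50); h=w*3//4
    if n=="side": u,v,w,h=350,220,100,75
    o[p[0]:p[0]+300,p[1]:p[1]+400]=cv2.resize(d["color"][v-h:v+h,u-w:u+w],(400,300),interpolation=cv2.INTER_CUBIC); print(n,u,v,w)
d=pickle.load(open("wrist4.pkl","rb"))
o[300:,400:]=cv2.resize(d["color"],(400,300),interpolation=cv2.INTER_AREA)
cv2.imwrite("pics/m4.png",o)
E
```

```text
[0.5033 0.0971 0.0603]
13.7167
wrist 322 132 100
scene 312 229 50
side 350 220 100
```

View pics/m4.png

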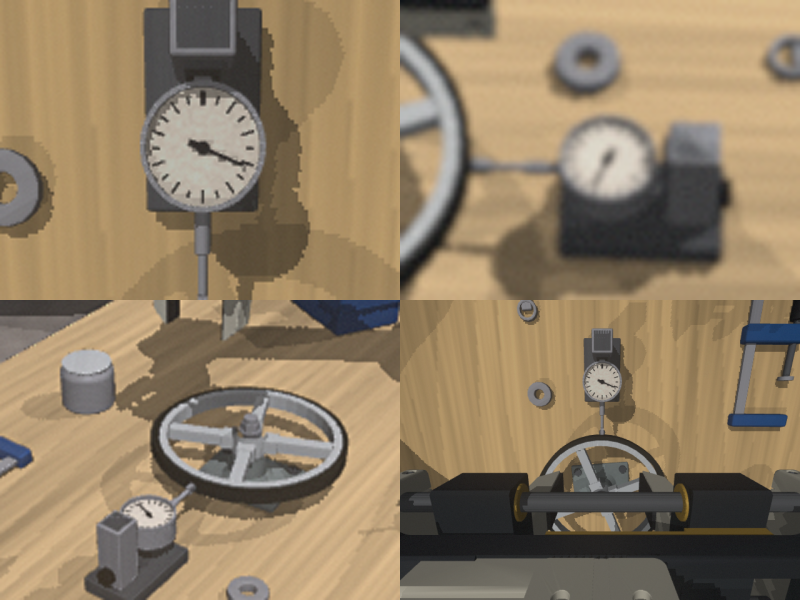

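Needle is now at ~110° (0.31 turn) because the hand lagged against friction. I'll push on 1.8 mm more, watching the TCP.

```bash
python3 - <<'E'
from h import *
import pickle
manip.goto([.503,.0971,.13],rot(-np.pi/2))
manip.move_straight([.503,.0971,.060],vel=.12)
manip.command_gripper(0.0,40)
y0=manip.get_tcp_pos()[1]; c=.0950
while manip.get_tcp_pos()[1]>y0-.0016 and c>.090:
    c-=.0005; manip.move_straight([.503,c,.060],vel=.03)
print(y0,c,manip.get_tcp_pos().round(4))
manip.command_gripper(.06)
manip.move_straight([.503,.095,.13],vel=.15)
manip.goto([.503,-.04,.24],rot(-np.pi/2))
print(manip.get_time())
d=cam("wrist"); pickle.dump(d,open("wrist5.pkl","wb"))
e=cam("scene"); pickle.dump(e,open("scene5.pkl","wb"))
manip.command_gripper(0.0,10)
o=np.hstack([cv2.resize(d["color"][57:207,222:422],(400,300),interpolation=cv2.INTER_CUBIC),cv2.resize(e["color"][170:290,180:340],(400,300),interpolation=cv2.INTER_CUBIC)])
cv2.imwrite("pics/m5.png",o)
E
```

```text
0.09713600333694043 0.0935 [0.5032 0.0955 0.0603]
18.775
```

View pics/m5.png

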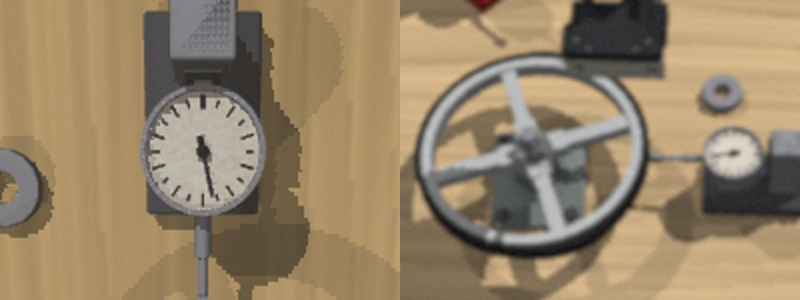

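Needle ~170° (0.47 turn), indicator upright and released; step 1 is met. In the scene picture the spokes lie at about 21° + 90°k. Now I push the wheel anticlockwise from the opening at -25°, recording the dial.

```bash
cat >> h.py <<'E'
AX=np.array([.503,-.140])
def at(deg,z=.050,r=.06):
    t=np.radians(deg); return [AX[0]+r*np.cos(t),AX[1]+r*np.sin(t),z]
def push(a0,a1,step,log,vel=.06):
    f0=manip.get_force(); a=a0
    while a<a1-1e-6:
        a=min(a+step,a1); manip.move_straight(at(a),vel=vel)
        f=np.linalg.norm((manip.get_force()-f0)[:2]); d=cam("scene"); log.append((a,manip.get_tcp_pos(),f,d["color"]))
        if f>12: print("force",a,f); break
    return a
E
python3 - <<'E'
from h import *
import pickle
R=rot(-np.pi/2); log=[]
manip.goto(at(-25,.12),R); manip.move_straight(at(-25),vel=.12)
try: push(-25,375,10,log)
finally:
    pickle.dump(log,open("log.pkl","wb"))
    print([(round(l[0]),round(float(l[2]),1)) for l in log],manip.get_time())
    # montage of dials
    s=pickle.load(open("scene5.pkl","rb")); u,v=proj(s,[.503,.045,.071]).astype(int); print(u,v)
    T=[cv2.putText(cv2.resize(l[3][v-14:v+14,u-14:u+14],(98,98),interpolation=cv2.INTER_CUBIC),str(int(l[0])),(1,10),0,.35,(0,0,255)) for l in log]
    T+= [np.zeros((98,98,3),np.uint8)]*(-len(T)%8)
    cv2.imwrite("pics/dials.png",np.vstack([np.hstack(T[i:i+8]) for i in range(0,len(T),8)]))
E
```

```text
[(-15, 1.0), (-5, 0.6), (5, 1.2), (15, 0.6), (25, 1.5), (35, 1.2), (45, 2.0), (55, 0.9), (65, 0.8), (75, 0.9), (85, 0.9), (95, 1.4), (105, 1.5), (115, 0.9), (125, 0.4), (135, 0.8), (145, 0.3), (155, 0.8), (165, 1.0), (175, 1.3), (185, 0.5), (195, 0.6), (205, 0.4), (215, 0.6), (225, 0.4), (235, 0.8), (245, 0.2), (255, 0.6), (265, 0.3), (275, 0.2), (285, 1.3), (295, 0.2), (305, 0.7), (315, 0.2), (325, 0.1), (335, 0.8), (345, 1.9), (355, 1.6), (365, 0.2), (375, 0.9)] 36.4083
312 229
```

View pics/dials.png

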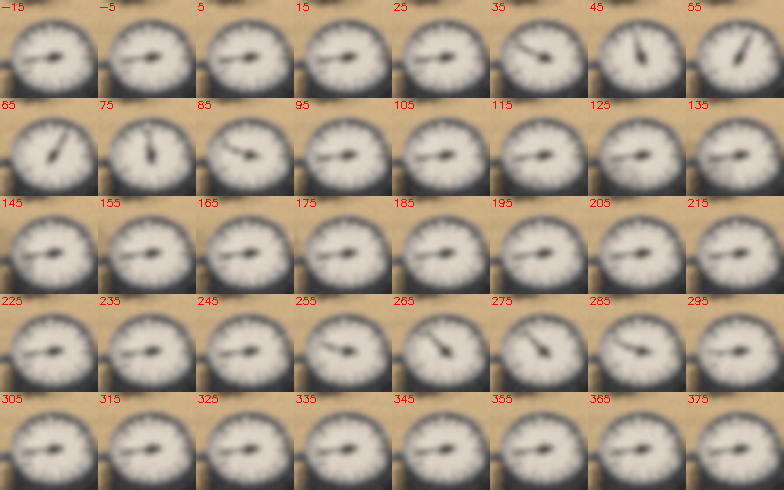

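The needle peaks between push angles 55 and 65 (45 and 75 match), at about 300°. The second bulge, near 270, rises only about half as far. So the high spot is at 60 → 420 going on in the same direction.

```bash
python3 - <<'E'
from h import *
import pickle
old=pickle.load(open("log.pkl","rb")); log=[]
push(375,415,10,log); push(415,420,5,log,vel=.03)
manip.move_straight(at(408),vel=.06); p=manip.get_tcp_pos(); manip.move_straight([p[0],p[1],.15],vel=.15)
manip.dwell(.3); d=cam("scene"); w=cam("wrist")
print(manip.get_time())
u,v=312,229
T=[cv2.resize(c[v-14:v+14,u-14:u+14],(196,196),interpolation=cv2.INTER_CUBIC) for c in [old[6][3],old[7][3],old[8][3],old[9][3],log[-3][3],log[-2][3],log[-1][3],d["color"]]]
o=np.vstack([np.hstack(T[:4]),np.hstack(T[4:])]); x=np.zeros((200,784,3),np.uint8)
x[:,:266]=cv2.resize(d["color"][170:290,180:340],(266,200)); x[:,300:566]=cv2.resize(w["color"],(266,200))
cv2.imwrite("pics/fin.png",np.vstack([o,x]))
E
```

```text
39.8583
```

View pics/fin.png

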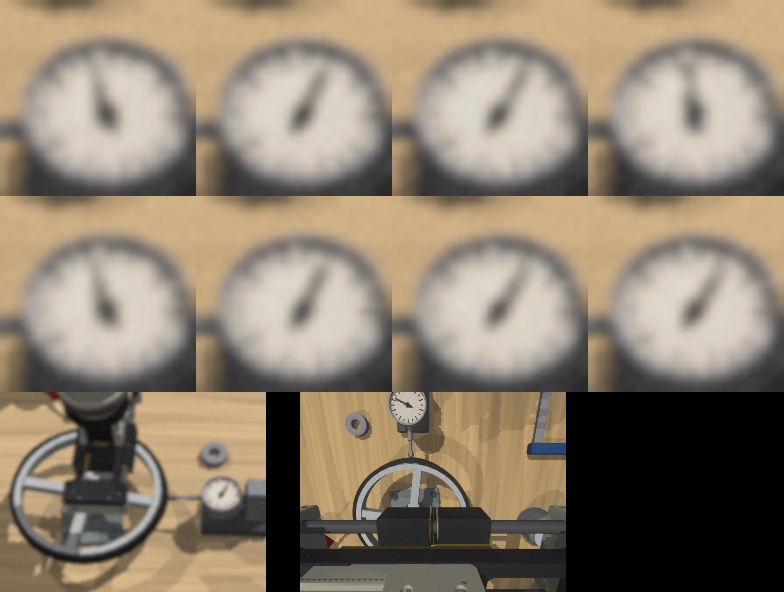

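The needle now stands slightly past its readings at 55 and 65, so the crest is under the roller. The hand is clear of everything.

```bash
python3 -c "
from bench import manip
print(manip.hand_in())"
```

```text
the job is handed in; nothing more can be done
None
```

I handed the job in with the tyre's highest bulge resting under the pressed plunger (needle at its peak of about 300°, short of the stop) and the hand clear; the hand-in call gave no verdict, so I don't know how it was judged.

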